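Swap out the empty pin tin at the latch fixture

TASK

The three red tins on the cork shelf look alike, but one has run empty of pivot pins: find out which by lifting them, and stand that one upright in the grey empties tray. Then take the full spare tin from the bench and stand it upright inside the white ring that the empty one left. Keep every tin upright and set it down rather than dropping it, finish with the two tins that are still full standing inside their own rings, and leave the latch parts undisturbed.

Things in the scene. Friction and masses are not known exactly. Their poses are not given: they have to be found in the camera images.
- tin_left: dull red screw-top tin, round, 64 mm diameter, 120 mm tall: shoulder at 84 to 88 mm, then the darker tight cap, 44 mm diameter, up to 120 mm, a good grip from above. Origin: centre of underside, z up. Starts in the left ring (left = the robot's left, +y). Full (0.5 to 0.85 kg) or empty (0.1 to 0.2 kg), not visible: of the three shelf tins exactly one, any of them, is empty.
- tin_middle: dull red screw-top tin, round, 64 mm diameter, 120 mm tall: shoulder at 84 to 88 mm, then the darker tight cap, 44 mm diameter, up to 120 mm, a good grip from above. Origin: centre of underside, z up. Starts in the middle ring (left = the robot's left, +y). Full (0.5 to 0.85 kg) or empty (0.1 to 0.2 kg), not visible: of the three shelf tins exactly one, any of them, is empty.
- tin_right: dull red screw-top tin, round, 64 mm diameter, 120 mm tall: shoulder at 84 to 88 mm, then the darker tight cap, 44 mm diameter, up to 120 mm, a good grip from above. Origin: centre of underside, z up. Starts in the right ring (left = the robot's left, +y). Full (0.5 to 0.85 kg) or empty (0.1 to 0.2 kg), not visible: of the three shelf tins exactly one, any of them, is empty.
- tin_spare: dull red screw-top tin, round, 64 mm diameter, 120 mm tall: shoulder at 84 to 88 mm, then the darker tight cap, 44 mm diameter, up to 120 mm, a good grip from above. Origin: centre of underside, z up. The spare, the same to look at: full, 0.5 to 0.85 kg. It starts on the bare bench, to the left or right of the shelf, the tray being on the other side.
- shelf: low cork-lined aluminium shelf, 240 mm deep (its x) by 400 mm wide (its y, to the robot's left), fixed to the bench. Origin: centre of its footprint on the bench; the cork surface is 52 mm up, with an edge lip rising 6 mm above the cork. The tins stand in the row nearer the robot, in three rings; latch parts lie in the far half, under 40 mm high.
- ring_left (a point): centre of the left ring on the cork surface, z up: a flat painted white ring, 90 mm inside and 98 mm outside diameter; rings are 125 mm apart along the shelf.
- ring_middle (a point): centre of the middle ring on the cork surface, z up: a flat painted white ring, 90 mm inside and 98 mm outside diameter; rings are 125 mm apart along the shelf.
- ring_right (a point): centre of the right ring on the cork surface, z up: a flat painted white ring, 90 mm inside and 98 mm outside diameter; rings are 125 mm apart along the shelf.
- tray: the empties tray: grey open sheet-metal tray, 200 mm (its x) by 130 mm (its y), walls 45 mm high and 3 mm thick, fixed to the bench, to the left or right of the shelf; empty at the start. Origin: centre of its underside.
- tray_floor (a point): centre of the tray's inner floor, 3 mm above the bench; axes as the tray.
- pawl: bronze latch pawl, a hooked flat casting about 100 mm long, 22 mm high, lying in the far half of the shelf. Leave alone.
- bezel_a: chromed door-handle bezel, a rectangular frame 120 by 46 by 14 mm, lying in the far half of the shelf. Leave alone.
- lever: grey cast release lever, 130 mm long, 24 mm high at its boss, lying in the far half of the shelf. Leave alone.
- bezel_b: second chromed bezel, 120 by 46 by 14 mm, lying in the far half of the shelf. Leave alone.
- pivot_block: white nylon pivot block 70 by 45 by 38 mm in the far half of the shelf. Leave alone.
There are look-alikes about, which are no part of the job. Leave any purple or yellow look-alike of the tin_spare alone.

How it is judged (in metres and radians):
On the way:
1. the empty tin has been stood upright in the empties tray and let go (((x of tin_left in the frame of tray_floor between -0.08 and 0.08 m and y of tin_left in the frame of tray_floor between -0.045 and 0.045 m and z of tin_left in the frame of tray_floor between -0.006 and 0.008 m and angle between tin_left's own z axis and vertical below 0.1 rad and contact force between tin_left and tray between 0.5 and 3.5 N and contact force between the fingers and tin_left below 0.1 N) or (x of tin_middle in the frame of tray_floor between -0.08 and 0.08 m and y of tin_middle in the frame of tray_floor between -0.045 and 0.045 m and z of tin_middle in the frame of tray_floor between -0.006 and 0.008 m and angle between tin_middle's own z axis and vertical below 0.1 rad and contact force between tin_middle and tray between 0.5 and 3.5 N and contact force between the fingers and tin_middle below 0.1 N) or (x of tin_right in the frame of tray_floor between -0.08 and 0.08 m and y of tin_right in the frame of tray_floor between -0.045 and 0.045 m and z of tin_right in the frame of tray_floor between -0.006 and 0.008 m and angle between tin_right's own z axis and vertical below 0.1 rad and contact force between tin_right and tray between 0.5 and 3.5 N and contact force between the fingers and tin_right below 0.1 N))), for 0.2 s.
At the end, for the whole second after the job is handed in: the empty tin (bearing under 3.5 N) stands upright (0.1 rad) on the tray floor; the spare within 20 mm of the centre of the ring it left, the two full tins within 20 mm of their own ring centres, all upright on the cork, let go and at rest (((x of tin_left in the frame of tray_floor between -0.08 and 0.08 m and y of tin_left in the frame of tray_floor between -0.045 and 0.045 m and z of tin_left in the frame of tray_floor between -0.006 and 0.008 m and angle between each of tin_left, tin_middle, tin_right, tin_spare's own z axis and vertical below 0.1 rad and contact force between tin_left and tray between 0.5 and 3.5 N and contact force between the fingers and tin_left below 0.1 N and horizontal distance between tin_middle and ring_middle below 0.02 m and z of tin_middle in the frame of ring_middle between -0.006 and 0.008 m and horizontal distance between tin_right and ring_right below 0.02 m and z of tin_right in the frame of ring_right between -0.006 and 0.008 m and horizontal distance between tin_spare and ring_left below 0.02 m and z of tin_spare in the frame of ring_left between -0.006 and 0.008 m) or (horizontal distance between tin_left and ring_left below 0.02 m and z of tin_left in the frame of ring_left between -0.006 and 0.008 m and angle between each of tin_left, tin_middle, tin_right, tin_spare's own z axis and vertical below 0.1 rad and x of tin_middle in the frame of tray_floor between -0.08 and 0.08 m and y of tin_middle in the frame of tray_floor between -0.045 and 0.045 m and z of tin_middle in the frame of tray_floor between -0.006 and 0.008 m and contact force between tin_middle and tray between 0.5 and 3.5 N and contact force between the fingers and tin_middle below 0.1 N and horizontal distance between tin_right and ring_right below 0.02 m and z of tin_right in the frame of ring_right between -0.006 and 0.008 m and horizontal distance between tin_spare and ring_middle below 0.02 m and z of tin_spare in the frame of ring_middle between -0.006 and 0.008 m) or (horizontal distance between tin_left and ring_left below 0.02 m and z of tin_left in the frame of ring_left between -0.006 and 0.008 m and angle between each of tin_left, tin_middle, tin_right, tin_spare's own z axis and vertical below 0.1 rad and horizontal distance between tin_middle and ring_middle below 0.02 m and z of tin_middle in the frame of ring_middle between -0.006 and 0.008 m and x of tin_right in the frame of tray_floor between -0.08 and 0.08 m and y of tin_right in the frame of tray_floor between -0.045 and 0.045 m and z of tin_right in the frame of tray_floor between -0.006 and 0.008 m and contact force between tin_right and tray between 0.5 and 3.5 N and contact force between the fingers and tin_right below 0.1 N and horizontal distance between tin_spare and ring_right below 0.02 m and z of tin_spare in the frame of ring_right between -0.006 and 0.008 m)) and linear speed of each of tin_left, tin_middle, tin_right, tin_spare below 0.02 m/s); the robot touches nothing.
It fails at once if a tin was dropped or thrown (moving faster than 0.5 m/s out of the fingers) ((linear speed of tin_left above 0.5 m/s and contact force between the fingers and tin_left below 0.05 N) or (linear speed of tin_middle above 0.5 m/s and contact force between the fingers and tin_middle below 0.05 N) or (linear speed of tin_right above 0.5 m/s and contact force between the fingers and tin_right below 0.05 N) or (linear speed of tin_spare above 0.5 m/s and contact force between the fingers and tin_spare below 0.05 N)).
It fails at once if a tin was tipped over (more than 0.7 rad) (angle between any of tin_left, tin_middle, tin_right, tin_spare's own z axis and vertical above 0.7 rad).
It fails at once if a latch part was moved by more than 20 mm (distance of any of pawl, bezel_a, bezel_b, lever, pivot_block from where it was at the start of the episode above 0.02 m).
It also fails if it takes over 72 s, if anything falls off the work surface, if the arm or the gripper's body presses on something with over 40 N, if the wrist force passes 120 N, or if a joint passes its speed limit or range.

ROBOT

A 6-joint arm with a two-finger parallel gripper is mounted at the origin on the work surface. World frame = base frame: x ahead of the robot, y to its left, z up, the work surface at z = 0. Lengths are in mm, angles in rad, forces in N, time in s.
With the tool pointing down it reaches from about 325 to 775 mm from the base axis. Payload 9.3 kg.
Tool frame: the origin (TCP) lies between the finger pads; the fingertips stand 25 mm ahead of it and the grasp point (between the pads) lies 6 mm ahead of it; z points along the fingers, y is the line along which they close (so a half turn about z gives the same grasp; the last joint's range is limited). The gripper opens to 85 mm and grips with 20 to 120 N. Pads are 22 mm wide; open, the fingers measure 114 mm over their backs; the gripper's body (76 mm by 85 mm) begins 54 mm behind the grasp point. The pads swing forward as they close: fully open they stand 13 mm farther back than shut.
Start: joints at [0.949, 0.259, 0.021, 1.334, 0, 1.418], TCP at [248.499, 490.657, 256.279] pointing down, gripper open.
Joint ranges: [-3.04, 3.04], [-0.91, 1.82], [-1.04, 1.36], [-1.92, 1.95], [-1.52, 1.45], [-3.14, 3.14]. Speed limits (rad/s): [2.22, 2.22, 2.79, 3.14, 3.14, 3.14].

INTERFACE

Orientations are given as a unit quaternion [x, y, z, w].
In Python, from cell import * gives the robot as it stands.
- The arm moves only by the tool send_rows, never from a script. Its arguments are lists of equal length, an entry for each row: "rotation": the turn, a rotation vector about the world's x, y, z in rad, a list of three; "slide": the shift along the world's x, y, z in mm, a list of three; "jaw": the closure, from 0 (fully open) to 1 (shut). In form: {"rotation": [[rx, ry, rz], ...], "slide": [[x, y, z], ...], "jaw": [jaw, ...]}. A call has exactly 10 rows; each row shifts and turns the commanded pose from where the row before left it; what a row does not reach is not made up. A row lasts 1/8 s, in which the tool goes at most 62.5 mm and 10.7 degrees, less where a joint would pass 70% of its speed; a pose out of reach is approached as far as the arm can. A call is refused whole if a number of a shift passes 62.5 or a number of a turn 0.188, either way. A call with a gripper value outside its range is refused whole. The fingers move at their own pace and stop on an object; the grip force is fixed at half the most. Time passes only in rows, so rows that do not move let the fingers close, or fill a call up. It gives the time, the measured TCP pose, the force, the opening and the grip force at its end, in the units of the state.
- get_state(): the state, without advancing time (a new reading comes with each control period).
- camera(name): name is "side" or "top" or "wrist"; returns a dict with "img" (480x640x3 uint8, red, green, blue), "mtx" (3x3 intrinsics, pixels), "R" (3x3) and "t" (3): a world point X has camera coordinates R X + t. Camera axes: x right, y down, z forward; pixel columns grow to the right and rows downward; lengths in mm; the calibration is good to about 2 mm. A picture is of the moment at which its call begins. There is no depth.
- finish_job(): hands the job in; it is judged then, once.
The state is a dict: "time": time; "q": joint angles; "qvel": joint speeds; "joint_efforts": joint torques, N m; "position": TCP position; "eef_rot": TCP orientation; "contact_force": force on the tool from outside, world axes, zero at the start; "ft_torque": the same for the moment, N m; "gripper_width": finger opening in mm; "grasp_force": force on a finger pad.
Only numpy, scipy, OpenCV 4.12 (cv2) and the standard library are available. Lean on these libraries where they do the work, as an engineer would, in place of code of your own. Each camera call takes 0.05 s, during which the arm holds its last target. There are 200 camera calls.

## Working session

There is one attempt and no reset: what is moved stays moved. The work goes in short steps, Python scripts to look and compute and a tool call to move; the robot and the scene stay as the last step left them, time stands still between calls to the robot, and variables do not carry over. Pictures are saved under pics/ and viewed, at most 10 in all, crops included, and the job is handed in when it is done.

Besides the shell and the picture viewer there is one more tool, called after "Call:" as name(argument=value, ...) on one line, values as JSON. send_rows: Moves the arm, as the interface text tells. Its arguments: {"type":"object","properties":{"rotation":{"type":"array","items":{"type":"array","items":{"type":"number"}}},"slide":{"type":"array","items":{"type":"array","items":{"type":"number"}}},"jaw":{"type":"array","items":{"type":"number"}}},"required":["rotation","slide","jaw"]}

```bash
ls; mkdir -p pics
python3 - <<'E'
from cell import *
import cv2,numpy as np
s=get_state(); print({k:np.round(v,3).tolist() for k,v in s.items()})
for n in ("top","side"):
    c=camera(n); cv2.imwrite(f"pics/{n}0.png",c["img"][:,:,::-1]); np.savez(f"{n}0.npz",**c); print(n,c["mtx"].tolist(),np.round(c["R"],3).tolist(),c["t"])
E
```

```text
pics
{'time': 0.0, 'q': [0.949, 0.259, 0.021, 1.334, -0.0, 1.418], 'qvel': [-0.0, 0.0, 0.0, 0.001, -0.001, 0.001], 'joint_efforts': [0.001, -55.564, 34.453, 0.014, 0.0, 0.0], 'position': [248.352, 490.461, 255.663], 'eef_rot': [0.232, 0.973, -0.001, -0.0], 'contact_force': [0.395, -1.048, 0.351], 'ft_torque': [-0.05, 0.023, -0.003], 'grasp_force': 0.0, 'gripper_width': 85.332}
top [[570.3723343316411, 0.0, 321.2823949475257], [0.0, 570.3723343316411, 242.95990826615719], [0.0, 0.0, 1.0]] [[0.01, -1.0, -0.013], [-0.99, -0.009, -0.139], [0.139, 0.014, -0.99]] [  67.30377248  520.05460027 1448.94784521]
side [[499.66941346785524, 0.0, 322.1276495087558], [0.0, 499.66941346785524, 234.31381251318564], [0.0, 0.0, 1.0]] [[1.0, -0.028, 0.013], [-0.013, -0.777, -0.629], [0.028, 0.629, -0.777]] [-528.19813518   83.27259054 1051.36449345]
```

View pics/top0.png

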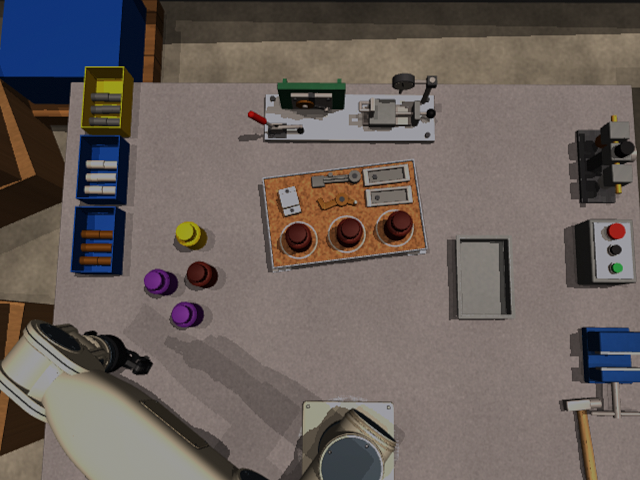

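View pics/side0.png

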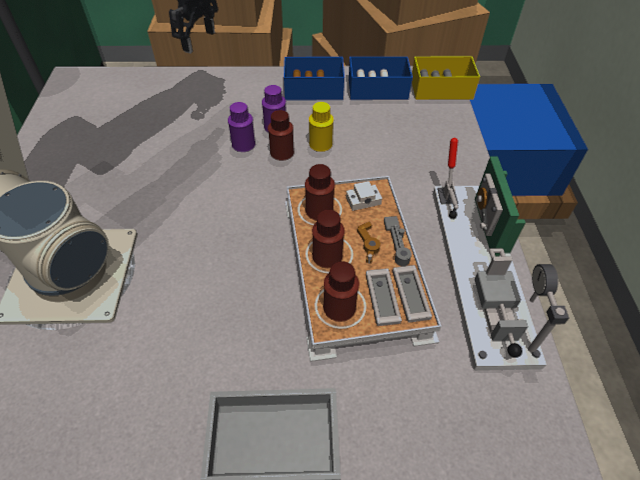

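Top view: red candidates are the shelf tins at (298,237), (350,232) and (398,226), and the bench spare at (201,274). The look-alikes are yellow at (190,235) and purple at (160,282) and (187,314). The tray is at (483,278). The spare is the only red one on the bench. Next I measure and check in one crop.

```bash
cat > h.py <<'E'
import cv2,numpy as np
def ray(c,uv,z):
    d=np.linalg.inv(c["mtx"])@np.array([uv[0],uv[1],1.]); R=c["R"]; o=-R.T@c["t"]; d=R.T@d
    return (o+d*(z-o[2])/d[2])
def proj(c,X):
    p=c["mtx"]@(c["R"]@np.array(X,float)+c["t"]); return p[:2]/p[2]
E
python3 - <<'E'
from h import *
c=dict(np.load("top0.npz")); im=c["img"].astype(int)
r,g,b=im[...,0],im[...,1],im[...,2]
red=((r>35)&(r>2.2*g)&(r>2.2*b)).astype(np.uint8)
n,l,st,ce=cv2.connectedComponentsWithStats(red)
for i in range(1,n):
    if st[i,4]>60: print(st[i],ce[i])
hsv=cv2.cvtColor(c["img"],cv2.COLOR_RGB2HSV)
# tray outer contour: gray
crop=c["img"][190:300,150:430]; 
a=cv2.resize(c["img"][205:265,265:425],None,fx=5,fy=5,interpolation=cv2.INTER_CUBIC)
b2=cv2.resize(c["img"][230:290,145:305],None,fx=5,fy=5,interpolation=cv2.INTER_CUBIC)
cv2.imwrite("pics/crop.png",np.clip(np.vstack([a,b2])[:,:,::-1].astype(int)*2,0,255).astype(np.uint8)[:600])
E
```

```text
[248 111  19  13 122] [256.72131148 117.28688525]
[387 211  26  25 348] [399.31896552 222.54885057]
[337 218  26  26 395] [349.03544304 230.03797468]
[607 223  18  16 216] [615.75       230.87962963]
[285 224  26  25 430] [297.40930233 235.33023256]
[187 262  25  25 414] [198.78743961 273.21014493]
```

View pics/crop.png

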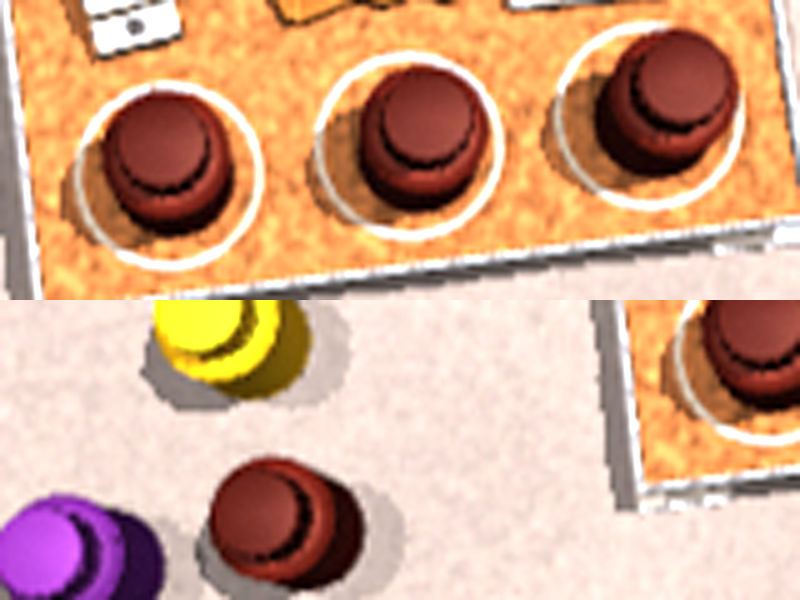

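The crop confirms the spare: the red tin with its cap top at about (196,272), with purple and yellow tins beside it. The shelf cap tops are at (296.6,232), (350.8,228) and (401.4,221), and the ring centres at (299,240), (347,234) and (395,228).

Run:
```python
from h import *
from scipy.spatial.transform import Rotation as Ro
c=dict(np.load("top0.npz"));s=dict(np.load("side0.npz"))
P=lambda u,z:np.round(ray(c,u,z)[:2],0)
for n,u in dict(L=(296.6,232),M=(350.8,228),R=(401.4,220.8)).items(): X=ray(c,u,172);print(n,P(u,172),"side cap top px",proj(s,X).round())
X=ray(c,(196,272.2),120);print("S",X.round(),proj(s,X).round())
for u in [(299.2,240.2),(347,234.2),(395,228.2)]: print("ring",P(u,52), proj(s,ray(c,u,52)).round())
for u in [(456,236),(509,236),(511,319),(455,319)]: print("tray",P(u,45),proj(s,ray(c,u,45)).round())
print("pur/yel",P((157,278),120),P((187,310),120),P((186,230),120))
print(Ro.from_quat([0.232,0.973,0,0]).as_matrix().round(2))
```

```text
L [526. 129.] side cap top px [320. 169.]
M [537.   1.] side cap top px [328. 217.]
R [ 555. -119.] side cap top px [341. 270.]
S [433. 377. 120.] [279. 114.]
ring [524. 129.] [319. 209.]
ring [541.   6.] [328. 253.]
ring [ 557. -118.] [339. 305.]
tray [ 539. -276.] [333. 387.]
tray [ 541. -413.] [338. 473.]
tray [ 328. -410.] [199. 475.]
tray [ 326. -269.] [209. 386.]
pur/yel [418. 472.] [341. 395.] [537. 406.]
[[-0.89  0.45  0.  ]
 [ 0.45  0.89  0.  ]
 [ 0.    0.   -1.  ]]
```

Call:
send_rows(rotation=[[0,0,0],[0,0,0],[0,0,0],[0,0,0],[0,0,0],[0,0,0],[0,0,0],[0,0,0],[0,0,0],[0,0,0]], slide=[[15,-20,0],[31,-40,0],[31,-40,0],[31,-40,0],[31,-40,0],[31,-40,0],[31,-40,0],[31,-40,0],[31,-40,0],[15,-21,0]], jaw=[0,0,0,0,0,0,0,0,0,0])

```text
time: 1.35
position: [527.7, 127.6, 255.7]
eef_rot: [0.233, 0.972, -0.0, -0.0]
contact_force: [-0.3, 0.6, -0.1]
gripper_width: 85.6
grasp_force: 0.0
```

```bash
cat > st.py <<'E'
from cell import *
import numpy as np
s=get_state(); print({k:np.round(s[k],2).tolist() for k in("time","q","position","eef_rot","contact_force","ft_torque","gripper_width","grasp_force")})
E
cat > wr.py <<'E'
import sys;from h import *
from cell import camera
c=camera("wrist");cv2.imwrite(f"pics/{sys.argv[1]}.png",c["img"][:,:,::-1])
for n,X in dict(L=(526,129,172),M=(537,1,172),R=(555,-119,172)).items(): print(n,proj(c,X).round())
np.savez("wr.npz",**c)
E
python3 st.py; python3 wr.py w1
```

```text
{'time': 1.35, 'q': [0.08, 0.25, 0.0, 1.33, -0.0, 0.55], 'position': [527.67, 127.56, 255.68], 'eef_rot': [0.23, 0.97, -0.0, -0.0], 'contact_force': [-0.28, 0.57, -0.15], 'ft_torque': [0.01, -0.0, -0.02], 'gripper_width': 85.64, 'grasp_force': 0.0}
L [322. 262.]
M [144. 365.]
R [ 13. 453.]
```

View pics/w1.png

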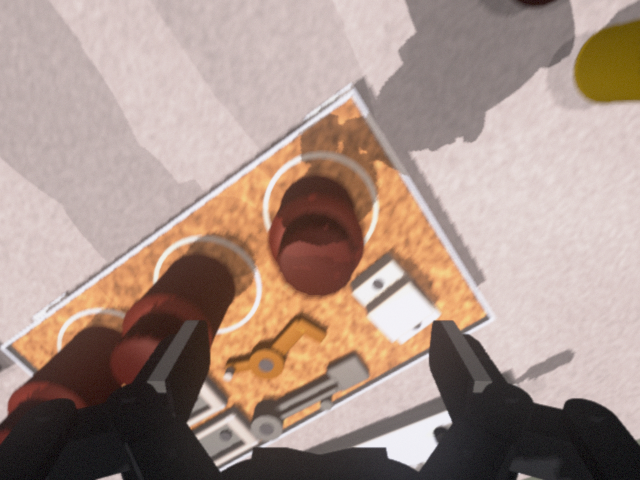

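The wrist view shows the left cap at (320,262), which matches the prediction (322,262), so I descend and grip.

Call:
send_rows(rotation=[[0,0,0],[0,0,0],[0,0,0],[0,0,0],[0,0,0],[0,0,0],[0,0,0],[0,0,0],[0,0,0],[0,0,0]], slide=[[-2,1,-20],[0,0,-25],[0,0,-20],[0,0,-15],[0,0,-10],[0,0,0],[0,0,0],[0,0,0],[0,0,0],[0,0,0]], jaw=[0,0,0,0,0,0,1,1,1,1])

```text
time: 2.65
position: [524.7, 130.3, 167.1]
eef_rot: [0.232, 0.973, -0.0, 0.001]
contact_force: [-1.3, -2.6, 5.5]
gripper_width: 43.0
grasp_force: 60.3
```

Call:
send_rows(rotation=[[0,0,0],[0,0,0],[0,0,0],[0,0,0],[0,0,0],[0,0,0],[0,0,0],[0,0,0],[0,0,0],[0,0,0]], slide=[[0,0,0],[0,0,0],[0,0,5],[0,0,7],[0,0,6],[0,0,0],[0,0,0],[0,0,0],[0,0,0],[0,0,0]], jaw=[1,1,1,1,1,1,1,1,1,1])

```text
time: 3.9
position: [524.5, 130.7, 184.2]
eef_rot: [0.232, 0.973, -0.0, -0.0]
contact_force: [-0.3, -0.5, -6.6]
gripper_width: 42.8
grasp_force: 61.4
```

```bash
python3 st.py
```

```text
{'time': 3.9, 'q': [0.09, 0.27, -0.14, 1.15, 0.0, 0.56], 'position': [524.48, 130.68, 184.2], 'eef_rot': [0.23, 0.97, -0.0, -0.0], 'contact_force': [-0.34, -0.5, -6.58], 'ft_torque': [-0.01, 0.01, 0.04], 'gripper_width': 42.81, 'grasp_force': 61.45}
```

Left weighs 6.6 N, so it is full. I set it back.

Call:
send_rows(rotation=[[0,0,0],[0,0,0],[0,0,0],[0,0,0],[0,0,0],[0,0,0],[0,0,0],[0,0,0],[0,0,0],[0,0,0]], slide=[[0,0,-6],[0,0,-6],[0,0,-3],[0,0,-2],[0,0,-1],[0,0,0],[0,0,0],[0,0,0],[0,0,0],[0,0,0]], jaw=[1,1,1,1,1,1,1,0,0,0])

```text
time: 5.15
position: [524.6, 130.8, 166.2]
eef_rot: [0.232, 0.973, 0.0, 0.0]
contact_force: [-1.0, 0.4, 0.8]
gripper_width: 85.1
grasp_force: 0.0
```

Call:
send_rows(rotation=[[0,0,0],[0,0,0],[0,0,0],[0,0,0],[0,0,0],[0,0,0],[0,0,0],[0,0,0],[0,0,0],[0,0,0]], slide=[[0,0,0],[0,0,0],[0,0,20],[0,0,35],[0,0,30],[3,-35,0],[3,-35,0],[3,-35,0],[3,-25,0],[0,0,0]], jaw=[0,0,0,0,0,0,0,0,0,0])

```text
time: 6.4
position: [536.7, -0.7, 251.1]
eef_rot: [0.233, 0.972, -0.0, -0.0]
contact_force: [0.2, -0.2, -0.3]
gripper_width: 85.3
grasp_force: 0.0
```

```bash
python3 st.py; python3 wr.py w2
```

```text
{'time': 6.4, 'q': [-0.16, 0.24, -0.02, 1.31, -0.0, 0.31], 'position': [536.67, -0.72, 251.12], 'eef_rot': [0.23, 0.97, -0.0, -0.0], 'contact_force': [0.25, -0.23, -0.25], 'ft_torque': [-0.03, -0.05, -0.02], 'gripper_width': 85.25, 'grasp_force': 0.0}
L [546. 141.]
M [324. 268.]
R [161. 375.]
```

View pics/w2.png

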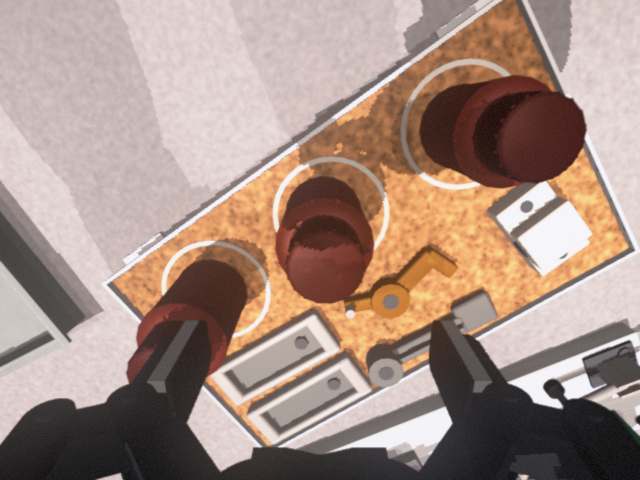

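The left tin stands upright in its ring. The middle cap is at (326,269), as predicted, so I descend 86 mm.

Call:
send_rows(rotation=[[0,0,0],[0,0,0],[0,0,0],[0,0,0],[0,0,0],[0,0,0],[0,0,0],[0,0,0],[0,0,0],[0,0,0]], slide=[[0,0,-20],[0,0,-25],[0,0,-20],[0,0,-12],[0,0,-8],[0,0,0],[0,0,0],[0,0,0],[0,0,0],[0,0,0]], jaw=[0,0,0,0,0,0,1,1,1,1])

```text
time: 7.7
position: [536.9, 0.7, 167.0]
eef_rot: [0.232, 0.973, 0.0, 0.001]
contact_force: [-0.2, 2.2, 5.3]
gripper_width: 42.9
grasp_force: 60.4
```

Call:
send_rows(rotation=[[0,0,0],[0,0,0],[0,0,0],[0,0,0],[0,0,0],[0,0,0],[0,0,0],[0,0,0],[0,0,0],[0,0,0]], slide=[[0,0,0],[0,0,0],[0,0,5],[0,0,7],[0,0,6],[0,0,0],[0,0,0],[0,0,0],[0,0,0],[0,0,0]], jaw=[1,1,1,1,1,1,1,1,1,1])

```text
time: 8.95
position: [536.5, 0.7, 184.2]
eef_rot: [0.232, 0.973, -0.0, -0.0]
contact_force: [-0.6, 0.5, -1.9]
gripper_width: 42.2
grasp_force: 60.9
```

```bash
python3 st.py
```

```text
{'time': 8.95, 'q': [-0.16, 0.27, -0.15, 1.15, -0.0, 0.31], 'position': [536.45, 0.67, 184.16], 'eef_rot': [0.23, 0.97, -0.0, -0.0], 'contact_force': [-0.55, 0.54, -1.88], 'ft_torque': [0.01, -0.0, -0.07], 'gripper_width': 42.16, 'grasp_force': 60.89}
```

The middle tin weighs 1.9 N: it is the empty one. I lift it high and carry it to the tray centre at (434,-342).

Call:
send_rows(rotation=[[0,0,0],[0,0,0],[0,0,0],[0,0,0],[0,0,0],[0,0,0],[0,0,0],[0,0,0],[0,0,0],[0,0,0]], slide=[[0,0,15],[0,0,30],[0,0,35],[0,0,30],[0,0,16],[-5,-18,0],[-9,-30,0],[-9,-30,0],[-9,-30,0],[-9,-30,0]], jaw=[1,1,1,1,1,1,1,1,1,1])

```text
time: 10.2
position: [494.5, -139.0, 310.0]
eef_rot: [0.232, 0.973, -0.0, -0.0]
contact_force: [0.9, -0.1, -1.8]
gripper_width: 42.3
grasp_force: 61.1
```

Call:
send_rows(rotation=[[0,0,0],[0,0,0],[0,0,0],[0,0,0],[0,0,0],[0,0,0],[0,0,0],[0,0,0],[0,0,0],[0,0,0]], slide=[[-9,-30,0],[-9,-30,0],[-9,-30,0],[-9,-30,0],[-9,-30,0],[-9,-30,0],[-7,-25,0],[0,0,-20],[0,0,-30],[0,0,-10]], jaw=[1,1,1,1,1,1,1,1,1,1])

```text
time: 11.45
position: [433.2, -342.3, 248.5]
eef_rot: [0.233, 0.973, 0.001, -0.001]
contact_force: [-0.2, 0.1, -1.4]
gripper_width: 42.4
grasp_force: 61.2
```

```bash
python3 st.py
python3 - <<'E'
from h import *
from cell import camera
for n in("top","side"):
    c=camera(n); cv2.imwrite(f"pics/{n}1.png",c["img"][:,:,::-1]); np.savez(f"{n}1.npz",**c)
E
```

```text
{'time': 11.45, 'q': [-0.82, 0.27, 0.01, 1.32, -0.0, -0.35], 'position': [433.17, -342.35, 248.51], 'eef_rot': [0.23, 0.97, 0.0, -0.0], 'contact_force': [-0.16, 0.09, -1.37], 'ft_torque': [0.01, 0.03, 0.0], 'gripper_width': 42.36, 'grasp_force': 61.2}
```

View pics/side1.png

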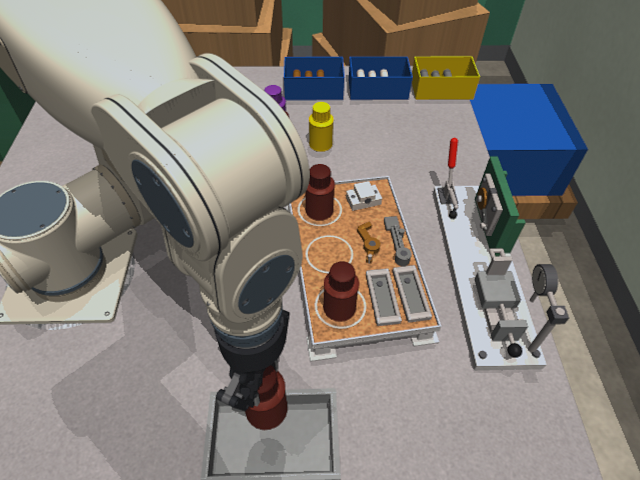

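The side view shows the tin hanging over the tray, with the other two upright and the middle ring empty at (329,254). I lower it: the floor contact height is TCP z of about 117.

Call:
send_rows(rotation=[[0,0,0],[0,0,0],[0,0,0],[0,0,0],[0,0,0],[0,0,0],[0,0,0],[0,0,0],[0,0,0],[0,0,0]], slide=[[0,0,-20],[0,0,-30],[0,0,-30],[0,0,-20],[0,0,-12],[0,0,-8],[0,0,-5],[0,0,-3],[0,0,-2],[0,0,-1]], jaw=[1,1,1,1,1,1,1,1,1,1])

```text
time: 12.8
position: [434.5, -342.4, 119.4]
eef_rot: [0.232, 0.973, -0.0, 0.0]
contact_force: [-0.2, 0.1, -1.2]
gripper_width: 42.7
grasp_force: 61.2
```

```bash
python3 st.py
```

```text
{'time': 12.8, 'q': [-0.82, 0.34, -0.23, 1.01, -0.0, -0.35], 'position': [434.55, -342.4, 119.39], 'eef_rot': [0.23, 0.97, -0.0, 0.0], 'contact_force': [-0.21, 0.08, -1.21], 'ft_torque': [-0.02, -0.0, 0.03], 'gripper_width': 42.7, 'grasp_force': 61.25}
```

Call:
send_rows(rotation=[[0,0,0],[0,0,0],[0,0,0],[0,0,0],[0,0,0],[0,0,0],[0,0,0],[0,0,0],[0,0,0],[0,0,0]], slide=[[0,0,-0.5],[0,0,-0.5],[0,0,-0.5],[0,0,-0.5],[0,0,0],[0,0,0],[0,0,0],[0,0,0],[0,0,0],[0,0,0]], jaw=[1,1,1,1,1,1,1,1,1,1])

```text
time: 14.05
position: [434.7, -342.4, 118.0]
eef_rot: [0.232, 0.973, -0.0, 0.001]
contact_force: [-0.8, 1.0, 5.0]
gripper_width: 42.3
grasp_force: 62.0
```

Contact with the floor. I release and withdraw, then go to the spare.

Call:
send_rows(rotation=[[0,0,0],[0,0,0],[0,0,0],[0,0,0],[0,0,0],[0,0,0],[0,0,0],[0,0,0],[0,0,0],[0,0,0]], slide=[[0,0,0],[0,0,0],[0,0,0],[0,0,0],[0,0,0],[0,0,15],[0,0,35],[0,0,40],[0,0,40],[0,0,20]], jaw=[0,0,0,0,0,0,0,0,0,0])

```text
time: 15.3
position: [434.8, -342.6, 270.8]
eef_rot: [0.232, 0.973, -0.001, 0.002]
contact_force: [0.7, 0.1, -0.0]
gripper_width: 85.2
grasp_force: 0.0
```

Call:
send_rows(rotation=[[0,0,0],[0,0,0],[0,0,0],[0,0,0],[0,0,0],[0,0,0],[0,0,0],[0,0,0],[0,0,0],[0,0,0]], slide=[[0,25,0],[0,45,0],[0,50,0],[0,50,0],[0,50,0],[0,50,0],[0,50,0],[0,50,0],[0,50,0],[0,50,0]], jaw=[0,0,0,0,0,0,0,0,0,0])

```text
time: 16.55
position: [432.9, 129.9, 267.1]
eef_rot: [0.232, 0.973, -0.0, -0.0]
contact_force: [0.6, 0.2, -1.0]
gripper_width: 85.1
grasp_force: 0.0
```

Call:
send_rows(rotation=[[0,0,0],[0,0,0],[0,0,0],[0,0,0],[0,0,0],[0,0,0],[0,0,0],[0,0,0],[0,0,0],[0,0,0]], slide=[[0,50,0],[0,50,0],[0,50,0],[0,45,0],[0,35,0],[0,19,0],[0,0,-20],[0,0,-20],[0,0,-10],[0,0,0]], jaw=[0,0,0,0,0,0,0,0,0,0])

```text
time: 17.8
position: [434.1, 376.2, 217.0]
eef_rot: [0.232, 0.973, -0.0, -0.0]
contact_force: [0.1, -0.6, -0.8]
gripper_width: 85.1
grasp_force: 0.0
```

```bash
python3 st.py
python3 - <<'E'
from h import *
from cell import camera
c=camera("wrist");cv2.imwrite("pics/w3.png",c["img"][:,:,::-1]);print(proj(c,(433,377,120)))
E
```

```text
{'time': 17.8, 'q': [0.57, 0.31, 0.0, 1.26, -0.0, 1.04], 'position': [434.1, 376.19, 216.97], 'eef_rot': [0.23, 0.97, -0.0, -0.0], 'contact_force': [0.13, -0.57, -0.77], 'ft_torque': [0.04, -0.03, 0.03], 'gripper_width': 85.14, 'grasp_force': 0.0}
[320.88599529 255.21989189]
```

View pics/w3.png

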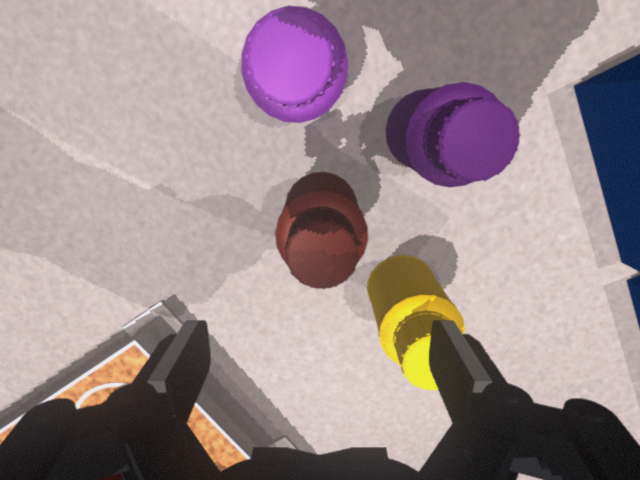

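The spare's cap is at (325,251), within a few pixels of the prediction, and the yellow and purple neighbours are clear of the finger paths. I descend, grip and lift.

Call:
send_rows(rotation=[[0,0,0],[0,0,0],[0,0,0],[0,0,0],[0,0,0],[0,0,0],[0,0,0],[0,0,0],[0,0,0],[0,0,0]], slide=[[0,2,-20],[0,0,-25],[0,0,-25],[0,0,-15],[0,0,-12],[0,0,-7],[0,0,0],[0,0,0],[0,0,0],[0,0,0]], jaw=[0,0,0,0,0,0,0,1,1,1])

```text
time: 19.1
position: [434.6, 378.6, 113.9]
eef_rot: [0.232, 0.973, 0.0, 0.0]
contact_force: [-0.8, -1.7, 6.3]
gripper_width: 42.9
grasp_force: 60.4
```

Call:
send_rows(rotation=[[0,0,0],[0,0,0],[0,0,0],[0,0,0],[0,0,0],[0,0,0],[0,0,0],[0,0,0],[0,0,0],[0,0,0]], slide=[[0,0,0],[0,0,0],[0,0,0],[0,0,10],[0,0,20],[0,0,35],[0,0,40],[0,0,40],[0,0,35],[0,0,15]], jaw=[1,1,1,1,1,1,1,1,1,1])

```text
time: 20.35
position: [434.6, 378.8, 309.9]
eef_rot: [0.232, 0.973, 0.001, 0.001]
contact_force: [-0.1, 0.3, -8.1]
gripper_width: 42.4
grasp_force: 63.2
```

```bash
python3 st.py
python3 - <<'E'
from h import *
c=dict(np.load("side1.npz")); im=c["img"]
# white ring on cork near (329,254)
hsv=cv2.cvtColor(im,cv2.COLOR_RGB2HSV); m=((hsv[...,1]<95)&(hsv[...,2]>130)).astype(np.uint8)
m[:228]=0;m[278:]=0;m[:,:303]=0;m[:,358:]=0
p=np.argwhere(m)[:,::-1].astype(np.float32);print(len(p))
W=np.array([ray(c,u,52)[:2] for u in p])
d=np.linalg.norm(W-[541,6],axis=1);W=W[d<58]
x,y,k=np.linalg.lstsq(np.c_[2*W,np.ones(len(W))],(W**2).sum(1),rcond=None)[0];print("ring",x,y,np.sqrt(k+x*x+y*y),len(W))
E
```

```text
{'time': 20.35, 'q': [0.57, 0.3, 0.21, 1.48, 0.0, 1.04], 'position': [434.61, 378.81, 309.93], 'eef_rot': [0.23, 0.97, 0.0, 0.0], 'contact_force': [-0.14, 0.28, -8.14], 'ft_torque': [0.07, -0.06, 0.04], 'gripper_width': 42.36, 'grasp_force': 63.15}
255
ring 541.819934208495 5.937486468810675 46.89079944169208 253
```

The ring centre is confirmed at (541,6). I carry the spare there, high over the left tin.

Call:
send_rows(rotation=[[0,0,0],[0,0,0],[0,0,0],[0,0,0],[0,0,0],[0,0,0],[0,0,0],[0,0,0],[0,0,0],[0,0,0]], slide=[[4.5,-13,5],[8.5,-30,5],[8.5,-30,0],[8.5,-30,0],[8.5,-30,0],[8.5,-30,0],[8.5,-30,0],[8.5,-30,0],[8.5,-30,0],[8.5,-30,0]], jaw=[1,1,1,1,1,1,1,1,1,1])

```text
time: 21.6
position: [515.1, 94.0, 316.7]
eef_rot: [0.232, 0.973, -0.0, -0.001]
contact_force: [0.8, 0.4, -7.6]
gripper_width: 42.6
grasp_force: 62.9
```

Call:
send_rows(rotation=[[0,0,0],[0,0,0],[0,0,0],[0,0,0],[0,0,0],[0,0,0],[0,0,0],[0,0,0],[0,0,0],[0,0,0]], slide=[[8.5,-30,0],[8.5,-30,0],[8.5,-20,0],[0,-10,0],[0,0,-15],[0,0,-30],[0,0,-30],[0,0,-30],[0,0,-15],[0,0,0]], jaw=[1,1,1,1,1,1,1,1,1,1])

```text
time: 22.85
position: [540.3, 6.3, 197.4]
eef_rot: [0.232, 0.973, -0.0, -0.001]
contact_force: [0.1, -0.1, -7.2]
gripper_width: 42.6
grasp_force: 62.8
```

```bash
python3 st.py
```

```text
{'time': 22.85, 'q': [-0.14, 0.27, -0.12, 1.19, 0.0, 0.32], 'position': [540.31, 6.32, 197.37], 'eef_rot': [0.23, 0.97, -0.0, -0.0], 'contact_force': [0.14, -0.1, -7.16], 'ft_torque': [-0.03, -0.04, -0.03], 'gripper_width': 42.58, 'grasp_force': 62.81}
```

Contact is expected at z of about 166.

Call:
send_rows(rotation=[[0,0,0],[0,0,0],[0,0,0],[0,0,0],[0,0,0],[0,0,0],[0,0,0],[0,0,0],[0,0,0],[0,0,0]], slide=[[1,0,-8],[0,0,-10],[0,0,-6],[0,0,-3],[0,0,-1],[0,0,-1],[0,0,-1],[0,0,0],[0,0,0],[0,0,0]], jaw=[1,1,1,1,1,1,1,1,1,1])

```text
time: 24.1
position: [542.0, 5.7, 168.3]
eef_rot: [0.232, 0.973, -0.0, 0.0]
contact_force: [0.3, -0.2, -8.0]
gripper_width: 42.6
grasp_force: 63.0
```

Call:
send_rows(rotation=[[0,0,0],[0,0,0],[0,0,0],[0,0,0],[0,0,0],[0,0,0],[0,0,0],[0,0,0],[0,0,0],[0,0,0]], slide=[[0,0,-0.5],[0,0,-0.5],[0,0,-0.5],[0,0,-0.5],[0,0,-0.5],[0,0,0],[0,0,0],[0,0,0],[0,0,0],[0,0,0]], jaw=[1,1,1,1,1,1,1,1,1,1])

```text
time: 25.35
position: [542.1, 5.6, 166.0]
eef_rot: [0.232, 0.973, -0.0, 0.0]
contact_force: [-2.1, -1.0, -0.3]
gripper_width: 42.4
grasp_force: 63.7
```

The cork is bearing the weight. I release, rise, and draw back toward the robot so the cameras see clearly.

Call:
send_rows(rotation=[[0,0,0],[0,0,0],[0,0,0],[0,0,0],[0,0,0],[0,0,0],[0,0,0],[0,0,0],[0,0,0],[0,0,0]], slide=[[0,0,0],[0,0,0],[0,0,0],[0,0,0],[0,0,0],[0,0,15],[0,0,35],[0,0,40],[0,0,40],[0,0,20]], jaw=[0,0,0,0,0,0,0,0,0,0])

```text
time: 26.6
position: [542.2, 5.6, 319.3]
eef_rot: [0.232, 0.973, 0.0, 0.002]
contact_force: [0.6, 0.3, -0.7]
gripper_width: 85.6
grasp_force: 0.0
```

Call:
send_rows(rotation=[[0,0,0],[0,0,0],[0,0,0],[0,0,0],[0,0,0],[0,0,0],[0,0,0],[0,0,0],[0,0,0],[0,0,0]], slide=[[-15,20,0],[-25,40,0],[-25,40,0],[-25,40,0],[-25,40,0],[-25,40,0],[-15,40,0],[0,40,0],[0,30,0],[0,0,0]], jaw=[0,0,0,0,0,0,0,0,0,0])

```text
time: 27.85
position: [385.5, 337.2, 315.2]
eef_rot: [0.231, 0.973, -0.0, -0.001]
contact_force: [-0.6, -0.6, 0.4]
gripper_width: 84.9
grasp_force: 0.0
```

```bash
python3 st.py
python3 - <<'E'
from h import *
from cell import camera
I=[]
for n in("top","side"):
    c=camera(n); I.append(c["img"][:,:,::-1])
a=cv2.resize(I[0][150:330,255:525],(600,400)); b=cv2.resize(I[1][150:480,190:450],None,fx=.7,fy=.7)
o=np.zeros((400,790,3),np.uint8);o[:,:600]=a;o[:b.shape[0],605:605+b.shape[1]]=b
cv2.imwrite("pics/fin.png",o)
E
```

```text
{'time': 27.85, 'q': [0.55, 0.18, 0.07, 1.46, 0.0, 1.02], 'position': [385.54, 337.2, 315.19], 'eef_rot': [0.23, 0.97, -0.0, -0.0], 'contact_force': [-0.63, -0.59, 0.39], 'ft_torque': [-0.01, 0.02, 0.02], 'gripper_width': 84.88, 'grasp_force': 0.0}
```

View pics/fin.png

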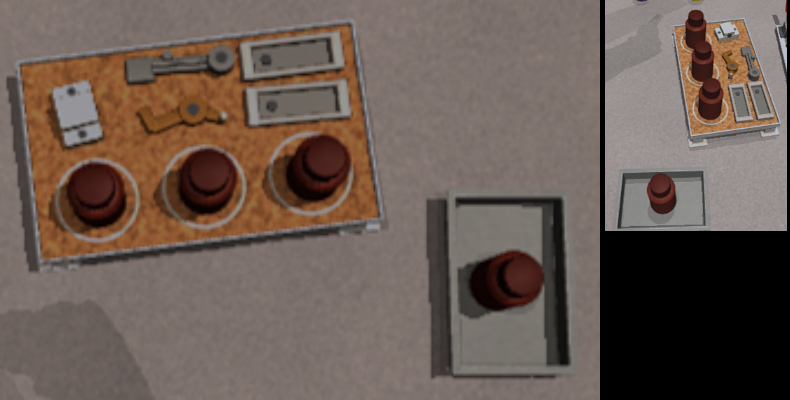

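All tins stand upright: three inside their rings and the empty one in the tray at (505,280) in the composite. The latch parts have not moved.

```bash
python3 -c "
from cell import *
print(finish_job())"
```

```text
the job is handed in; nothing more can be done
None
```

The middle tin was the empty one (1.9 N lifted): it now stands upright in the empties tray, the spare stands in the middle ring, and I handed the job in at about 28 s; no verdict came back.

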